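# Pick a bearing from the sliding-cover parts case

## Robot

A 6-joint arm with a two-finger parallel gripper is mounted at the origin on the work surface. World frame = base frame: x ahead of the robot, y to its left, z up, the work surface at z = 0. Lengths are in m, angles in degrees, forces in N, time in s.
With the tool pointing down it reaches from about 0.3 to 0.75 m from the base axis. Payload 8.5 kg.
Tool frame: the origin (TCP) lies between the finger pads; the fingertips stand 14 mm ahead of it and the grasp point (between the pads) lies 5 mm behind it; x points along the fingers, z is the direction in which the jaws open and shut, and the axes are right-handed (so a half turn about x gives the same grasp; the last joint's range is limited). The gripper opens to 85 mm and grips with 20 to 120 N. Pads are 22 mm wide; open, the fingers measure 114 mm over their backs; the gripper's body (76 mm by 85 mm) begins 54 mm behind the grasp point. The pads swing forward as they close: fully open they stand 13 mm farther back than shut.
Start: joints at [61.117, 21.807, 74.336, -0, 83.858, -12.336], TCP at [0.157, 0.527, 0.245] pointing down, gripper open.
Joint ranges: [-178.18, 178.18], [-50.72, 133.34], [12.68, 142.11], [-81.47, 261.47], [9.98, 163.14], [-165.26, 165.26]. Speed limits (degrees/s): [136.94, 136.94, 180, 180, 180, 180].

## Interface

Orientations are given as a 3x3 rotation matrix whose columns are the frame's x, y, z axes.
In Python, from rig import env gives the robot as it stands.
- The arm moves only by the shell command python3 -m jog 'ROWS' [FORCE]. ROWS is JSON, a list of rows, each a list of 5 numbers: the opening, from -1 (shut) to 1 (fully open), so that 0 is half open, then the shift along the tool's x, y, z in m, then the turn about the tool's x in rad. In form: [[claw, dx, dy, dz, yaw], ...]. A call has 1 to 20 rows; each row is the pose to reach, as a shift and turn from the pose commanded when the call began, along the tool's axes at that moment; what a row does not reach only later rows make up. A row lasts 1/10 s, in which the tool goes at most 50 mm and 8.59 degrees, less where a joint would pass 70% of its speed; a pose out of reach is approached as far as the arm can. A call with a gripper value outside its range is refused whole. The fingers move at their own pace and stop on an object; FORCE is the grip in N (left out, the last holds). Time passes only in rows, so rows that repeat a pose let the fingers close. It gives the time, the measured TCP pose, the force and the opening at its end, in the units of the state.
- env.observe(): the state, without advancing time (a new reading comes with each control period).
- env.get_image(name): name is "side" or "top" or "wrist"; returns the picture (420x560x3 uint8, red, green, blue); there is no depth.
- env.camera_model(name): a dict with "fx", "fy", "cx", "cy" (pixels), "origin" and "orientation" of the camera in the world. Camera axes: x right, y up, looking along -z (the intrinsics and any distortion apply to the point x, -y, -z); pixel columns grow to the right and rows downward; lengths in m; the calibration is good to about 2 mm. A picture is of the moment at which its call begins: read the wrist's pose just before it. camera_model takes no time and is no camera call; for the wrist camera it gives the pose at the moment of the call.
- env.close_job(): hands the job in, once; it reports no verdict.
The state is a dict: "time_s": time; "q": joint angles; "qvel": joint speeds; "joint_efforts": joint torques, N m; "position": TCP position; "tool_rot": TCP orientation; "ft_force": force on the tool from outside, world axes, zero at the start; "wrist_torque": the same for the moment, N m; "grip_width": finger opening in m.
Only numpy, scipy, OpenCV 4.12 (cv2) and the standard library are available. Lean on these libraries where they do the work, as an engineer would, in place of code of your own. Each camera call takes 0.05 s, during which the arm holds its last target.

## Task

The pillow-block bearing is in one of the two compartments of the parts case, under a clear sliding cover. Slide that cover over the other side of the case to open the compartment, then take the bearing out and set it down on its base inside the low picking tray on the far side of the case; do not drop it.

Things in the scene. Friction and masses are not known exactly. Their poses are not given: they have to be found in the camera images.
- bearing: Dark cast pillow-block bearing 127 (x) x 38 (y) x 65 mm high: base 15 thick, round housing 64 across with flat faces 38 apart (y) in the middle. Origin: centre of underside, z up. 0.4-0.75 kg. Stands in the case's left or right half, length within 0.35 rad of the case's x (either way round), 140-180 mm from the case's middle. The other half holds a round hub flange 84 across, 46 high: not wanted.
- left_cover_handle (a point): Top middle of the left (+y) cover's handle: upright dark bar 70 (x) x 14 (y), 40 mm tall on a clear 6 mm panel, 20 from its outer edge. Axes are the case's: z up, y to its left end. Cover is on the upper track, panel top 110 mm above table; opens to -y over the right cover. Starts 0-15 mm open, travel 200 in all, friction 1.5 N. Handle 100 mm past the bearing's centre leaves room for a gripper.
- right_cover_handle (a point): Same point, sizes and axes on the right (-y) cover: lower track, panel top 98 mm above table; opens to +y under the left cover, same travel and friction. Shut, each handle is 245 mm from the case's middle. Case: steel box fixed on the table, 200 (x) x 530 (y), front and back walls 118 high, floor 10 thick, 5 mm dividing wall at its middle, 90 high.
- tray: Low open picking tray fixed to the table beyond the case (+x side): 150 (x) x 230 (y) mm, walls 20 high and 4 thick, floor 4 thick. Origin: centre of its underside, z up. The bearing fits with its length along the tray's y.

How it is judged:
By the outcome, as a careful person would: the job done as asked, in the order asked, and still so for the second after the job is handed in, with the robot touching nothing.
It also fails if it takes over 51 s, if anything falls off the work surface, if the arm or the gripper's body presses on something with over 40 N, if the wrist force passes 120 N, or if a joint passes its speed limit or range.

## Working session

There is one attempt and no reset: what is moved stays moved. The work goes in short steps, Python scripts to look and compute and a shell command to move; the robot and the scene stay as the last step left them, time stands still between calls to the robot, and variables do not carry over. Pictures are saved under pics/ and viewed, and the job is handed in when it is done.

```bash
ls; mkdir -p pics; python3 - <<'E'
from rig import env
import cv2
s=env.observe();print({k:s[k] for k in ('time_s','position','tool_rot','ft_force','grip_width')})
for n in('top','side'):
    c=env.camera_model(n);print(n,c)
    cv2.imwrite(f'pics/{n}0.png',env.get_image(n)[:,:,::-1])
E
```

```text
pics
{'time_s': 0.0, 'position': array([0.15649659, 0.52699074, 0.24471351]), 'tool_rot': array([[-7.02592251e-04, -9.58589764e-01,  2.84789696e-01],
       [-1.26610874e-03,  2.84790390e-01,  9.58588979e-01],
       [-9.99998952e-01,  3.12922467e-04, -1.41377040e-03]]), 'ft_force': array([-0.1569039 ,  0.78344578, -0.4858455 ]), 'grip_width': 0.08535540529825567}
top {'fx': 499.33003398051926, 'fy': 499.33003398051926, 'cx': 278.2598863112132, 'cy': 204.71245483799208, 'origin': array([0.40499267, 0.03952264, 1.04610009]), 'orientation': array([[ 0.02464419,  0.98603542, -0.16470218],
       [-0.99894308,  0.03068332,  0.0342236 ],
       [ 0.03879929,  0.16368469,  0.98574943]])}
side {'fx': 517.9469149174922, 'fy': 517.9469149174922, 'cx': 282.94352311715045, 'cy': 207.0218499386544, 'origin': array([0.50773655, 0.97587818, 0.87792771]), 'orientation': array([[-0.99909763,  0.02323595, -0.03555289],
       [-0.04225251, -0.62885305,  0.77637528],
       [-0.00431773,  0.7771769 ,  0.62926737]])}
```

View pics/top0.png

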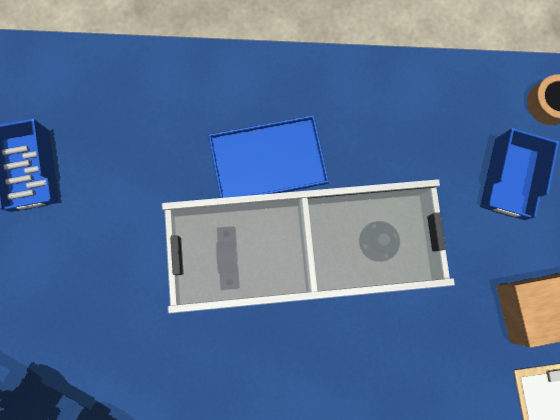

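View pics/side0.png

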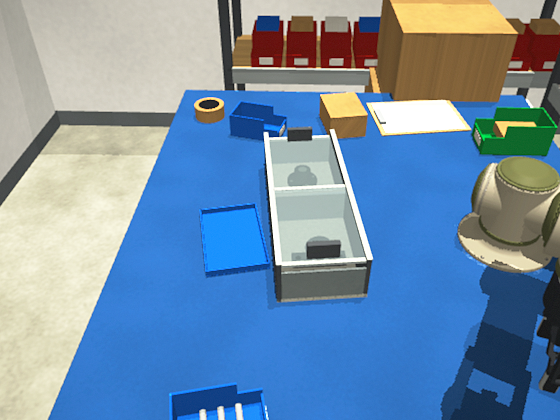

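The top view shows the bearing at about (228,258), in the left (+y) half. The left handle is at (177,255), the hub flange at (379,241) and the tray at (268,157). I'll zoom in for precise pixels.

```bash
python3 - <<'E'
import cv2
a=cv2.imread('pics/top0.png')
cv2.imwrite('pics/z1.png',cv2.resize(a[190:320,155:315],None,fx=5,fy=4.6,interpolation=cv2.INTER_CUBIC)[:600,:800])
cv2.imwrite('pics/z2.png',cv2.resize(a[110:205,200:340],None,fx=5,fy=5,interpolation=cv2.INTER_CUBIC))
cv2.imwrite('pics/z3.png',cv2.resize(a[175:300,290:460],None,fx=4.5,fy=4.5,interpolation=cv2.INTER_CUBIC))
E
```

```text
(no output)
```

View pics/z1.png

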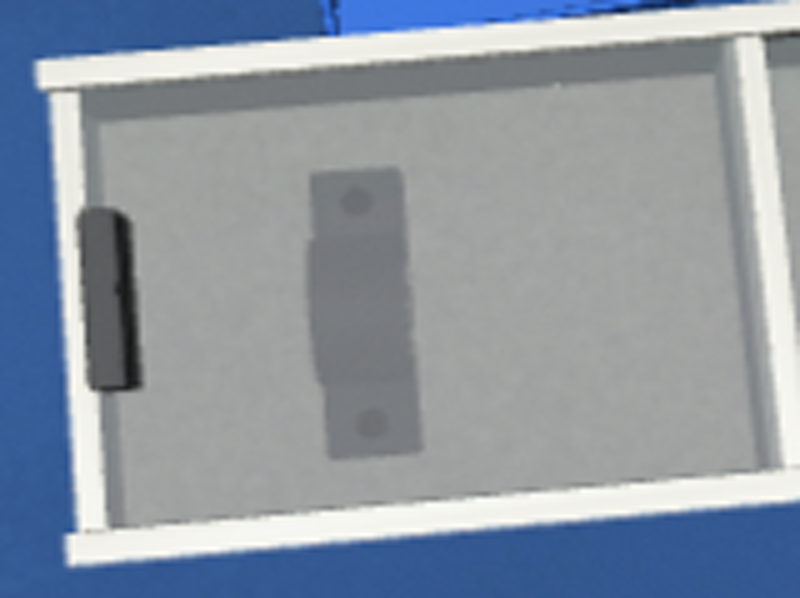

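View pics/z2.png

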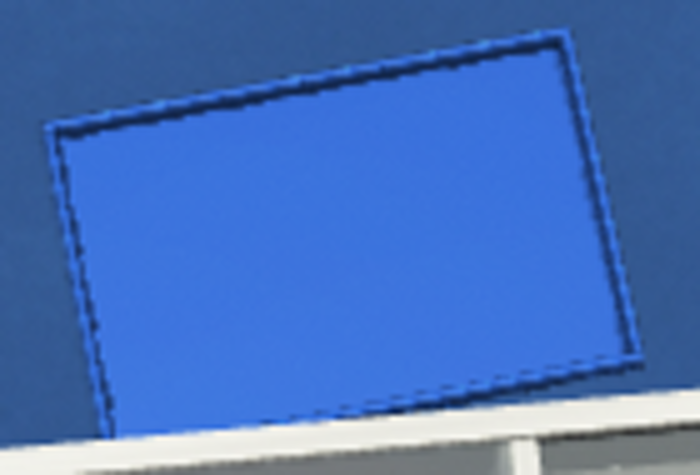

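View pics/z3.png

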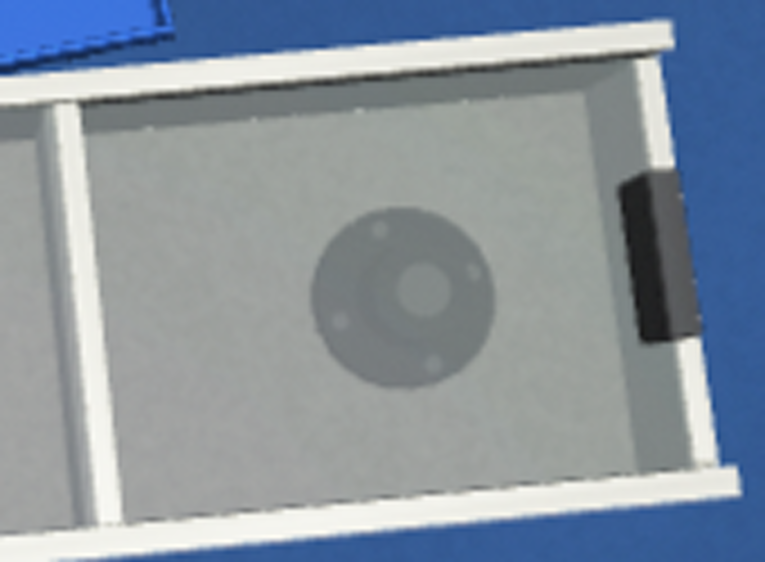

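```bash
cat > h.py <<'E'
import numpy as np
from rig import env
def cam(n): return env.camera_model(n)
def back(c,uv,z):
    d=np.array([(uv[0]-c['cx'])/c['fx'],-(uv[1]-c['cy'])/c['fy'],-1.])
    d=c['orientation']@d; o=c['origin']
    return o+d*(z-o[2])/d[2]
def proj(c,P):
    p=c['orientation'].T@(np.asarray(P)-c['origin'])
    return np.array([c['cx']+c['fx']*p[0]/-p[2],c['cy']+c['fy']*p[1]/p[2]])
E
python3 - <<'E'
from h import *
np.set_printoptions(precision=4,suppress=True)
c=cam('top')
z1=lambda u,v:(155+u/5,190+v/4.6)
z2=lambda u,v:(200+u/5,110+v/5)
z3=lambda u,v:(290+u/4.5,175+v/4.5)
B=lambda p,z:back(c,p,z)
C=[B(z1(35,62),.118),B(z1(68,567),.118),B(z3(741,493),.118),B(z3(672,20),.118)]
print('case',*C);  print([np.linalg.norm(C[i]-C[(i+1)%4]) for i in range(4)])
m=sum(C)/4; yv=(C[0]+C[1]-C[2]-C[3]);yv/=np.linalg.norm(yv);print('mid',m,'yaxis',yv,np.degrees(np.arctan2(-yv[0],yv[1])))
xv=np.array([yv[1],-yv[0],0])
def rel(P): return (P-m)@xv,(P-m)@yv
Hd=[B(z1(*p),.150) for p in[(80,210),(115,208),(125,388),(92,390)]]
h=sum(Hd)/4;print('handle',h,rel(h),np.linalg.norm(Hd[0]-Hd[3]))
Rb=[B(z3(*p),.138) for p in[(643,175),(677,172),(700,335),(665,340)]]
r=sum(Rb)/4;print('rhandle',r,rel(r))
Bb=[B(z1(*p),.025) for p in[(310,172),(402,168),(422,455),(330,458)]]
b=sum(Bb)/4;d=Bb[0]+Bb[1]-Bb[2]-Bb[3];print('bearing',b,rel(b),'len',np.linalg.norm(d)/2,np.linalg.norm(Bb[0]-Bb[1]),'ang of length',np.degrees(np.arctan2(d[1],d[0])))
T=[B(z2(*p),.020) for p in[(47,125),(568,32),(641,362)]]
print('tray',*T,np.linalg.norm(T[0]-T[1]),np.linalg.norm(T[1]-T[2]));t=(T[0]+T[2])/2
e=T[0]-T[1];print(t,'yaxis ang',np.degrees(np.arctan2(-e[0],e[1])))
# side checks
for n,P in dict(handle=h,bearing=b,tray=t).items(): print(n,proj(cam('side'),P))
E
```

```text
case [0.5556 0.2247 0.118 ] [0.3554 0.2004 0.118 ] [ 0.4196 -0.325   0.118 ] [ 0.619  -0.3018  0.118 ]
[np.float64(0.20174148426800015), np.float64(0.5292740162605097), np.float64(0.20075397337904363), np.float64(0.5303707129214508)]
mid [ 0.4874 -0.0504  0.118 ] yaxis [-0.1205  0.9927  0.    ] 6.919707765705705
handle [0.4587 0.1886 0.15  ] (np.float64(0.00031637324665719554), np.float64(0.24076785458858435)) 0.0695810042214954
rhandle [ 0.5154 -0.2913  0.138 ] (np.float64(-0.0012355510370600277), np.float64(-0.24247549542585017))
bearing [0.4632 0.1031 0.025 ] (np.float64(-0.005529365134575781), np.float64(0.15530988666851797)) len 0.12635579528613589 0.037633172615890165 ang of length 6.0244657209419
tray [0.7218 0.1538 0.02  ] [ 0.7716 -0.0675  0.02  ] [ 0.6274 -0.1003  0.02  ] 0.226795312740029 0.14785511153390382
[0.6746 0.0268 0.02  ] yaxis ang 12.671003321889438
handle [324.3651 241.8588]
bearing [319.2619 256.1587]
tray [233.3107 233.6848]
```

```bash
cat >> h.py <<'E'
def plan(P,ang,R=None,p=None):
    """ang: world angle (deg) of tool z, mod 180; prints row shift"""
    s=env.observe(); R=s['tool_rot'];p=s['position']
    cur=np.degrees(np.arctan2(R[1,2],R[0,2]))
    da=(ang-cur+90)%180-90
    print('shift',np.round(R.T@(np.array(P)-p),4),'yaw',round(np.radians(-da),4),'q',np.round(s['q'],1),'t',s['time_s'])
E
python3 -c "
from h import *
plan([.4587,.1886,.22],96.92)"
```

```text
shift [ 0.025  -0.386  -0.2383] yaw -0.4096 q [ 61.1  21.8  74.4   0.   83.9 -12.3] t 0.1
```

```bash
python3 -m jog '[[1,0.002,-0.039,-0.024,-0.04],[1,0.005,-0.077,-0.048,-0.08],[1,0.007,-0.116,-0.071,-0.12],[1,0.01,-0.154,-0.095,-0.16],[1,0.012,-0.193,-0.119,-0.2],[1,0.015,-0.232,-0.143,-0.25],[1,0.017,-0.27,-0.167,-0.29],[1,0.02,-0.309,-0.19,-0.33],[1,0.022,-0.347,-0.214,-0.37],[1,0.025,-0.386,-0.238,-0.41],[1,0.025,-0.386,-0.238,-0.41],[1,0.025,-0.386,-0.238,-0.41],[1,0.025,-0.386,-0.238,-0.41]]' 30
python3 - <<'E'
from h import *
import cv2
s=env.observe();c=cam('wrist');cv2.imwrite('pics/w1.png',env.get_image('wrist')[:,:,::-1])
plan([.4587,.1886,.135],96.92)
print(c)
print([proj(c,[.4587,.1886,.15])])
E
```

```text
time_s: 1.4
position: [0.4582, 0.1897, 0.2203]
tool_rot: [[-0.001, -0.993, -0.121], [0.0, -0.121, 0.993], [-1.0, 0.001, 0.0]]
ft_force: [-1.0, -0.1, 0.1]
grip_width: 0.0857
shift [ 0.0854 -0.0005 -0.0015] yaw 0.0016 q [  8.8  17.6  85.2   0.   77.2 -88.2] t 1.45
{'fx': 291.0970249725252, 'fy': 291.0970249725252, 'cx': 282.3754525681231, 'cy': 211.03008259087778, 'origin': array([0.37509539, 0.17974405, 0.34836045]), 'orientation': array([[-1.20559476e-01, -9.40122493e-01, -3.18802622e-01],
       [ 9.92705848e-01, -1.14404930e-01, -3.80343438e-02],
       [-7.15649540e-04, -3.21062627e-01,  9.47057695e-01]])}
[array([280.8227211, 232.6075594])]
```

View pics/w1.png

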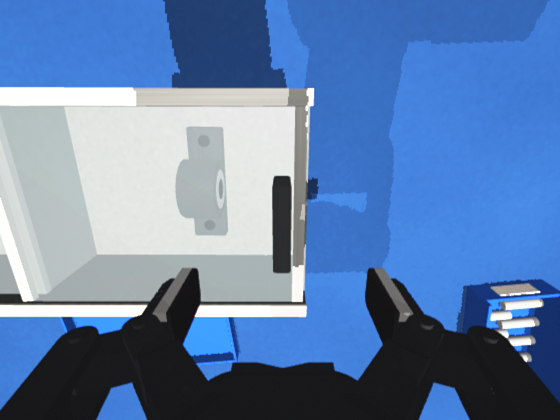

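The handle is at (281,225) in the wrist view, centred between the jaws and matching the prediction. I'll descend and grip it.

```bash
python3 -m jog '[[1,0.03,0,-0.001,0],[1,0.06,0,-0.001,0],[1,0.083,0,-0.001,0],[1,0.083,0,-0.001,0],[-1,0.083,0,-0.001,0],[-1,0.083,0,-0.001,0],[-1,0.083,0,-0.001,0],[-1,0.083,0,-0.001,0],[-1,0.083,0,-0.001,0],[-1,0.083,0,-0.001,0],[-1,0.083,0,-0.001,0],[-1,0.083,0,-0.001,0]]' 30
```

```text
time_s: 2.65
position: [0.4591, 0.1882, 0.1379]
tool_rot: [[0.001, -0.993, -0.121], [0.0, -0.121, 0.993], [-1.0, -0.001, 0.0]]
ft_force: [-2.4, -0.0, 5.9]
grip_width: 0.0136
```

```bash
python3 -m jog '[[-1,0,0,-0.006,0],[-1,0,0,-0.018,0],[-1,0,0,-0.033,0],[-1,0,0,-0.048,0],[-1,0,0,-0.063,0],[-1,0,0,-0.078,0],[-1,0,0,-0.093,0],[-1,0,0,-0.108,0],[-1,0,0,-0.123,0],[-1,0,0,-0.138,0],[-1,0,0,-0.153,0],[-1,0,0,-0.166,0],[-1,0,0,-0.177,0],[-1,0,0,-0.185,0],[-1,0,0,-0.19,0],[-1,0,0,-0.191,0],[-1,0,0,-0.191,0]]' 30
```

```text
time_s: 4.35
position: [0.482, -0.0019, 0.1379]
tool_rot: [[0.0, -0.993, -0.121], [-0.001, -0.121, 0.993], [-1.0, -0.0, -0.001]]
ft_force: [-2.3, -2.0, 6.3]
grip_width: 0.0134
```

```bash
python3 -m jog '[[1,0,0,0,0],[1,0,0,0,0],[1,0,0,0,0],[1,0,0,0,0],[1,0,0,0,0],[1,-0.03,0,0,0],[1,-0.07,0,0,0],[1,-0.11,0.0,0.03,0],[1,-0.11,-0.0,0.075,0],[1,-0.11,0.0,0.11,0],[1,-0.11,0.0,0.11,0],[1,-0.11,0,0.11,0]]' 
python3 - <<'E'
from h import *
import cv2
plan([.4632,.1031,.135],96.02)
cw=cam('wrist');cv2.imwrite('pics/w2.png',env.get_image('wrist')[:,:,::-1])
cv2.imwrite('pics/s2.png',env.get_image('side')[:,:,::-1])
print(cw, proj(cw,[.4632,.1031,.025]),proj(cw,[.4632,.1031,.075]))
E
```

```text
time_s: 5.55
position: [0.4686, 0.1081, 0.2473]
tool_rot: [[-0.0, -0.992, -0.123], [-0.0, -0.123, 0.992], [-1.0, 0.0, -0.0]]
ft_force: [0.7, 0.4, 0.2]
grip_width: 0.0857
shift [ 0.1123  0.006  -0.0043] yaw 0.0177 q [ -1.1  14.8  84.6  -0.   80.6 -98.2] t 5.55
{'fx': 291.0970249725252, 'fy': 291.0970249725252, 'cx': 282.3754525681231, 'cy': 211.03008259087778, 'origin': array([0.38549541, 0.09809499, 0.37535132]), 'orientation': array([[-0.12165753, -0.93981041, -0.31930524],
       [ 0.99257146, -0.11556567, -0.03803247],
       [-0.00115741, -0.32156021,  0.94688843]])} [279.04624237 179.16358433] [278.48236084 189.41422946]
```

View pics/w2.png

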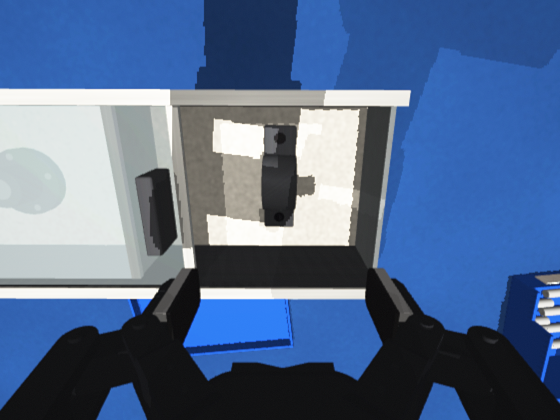

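View pics/s2.png

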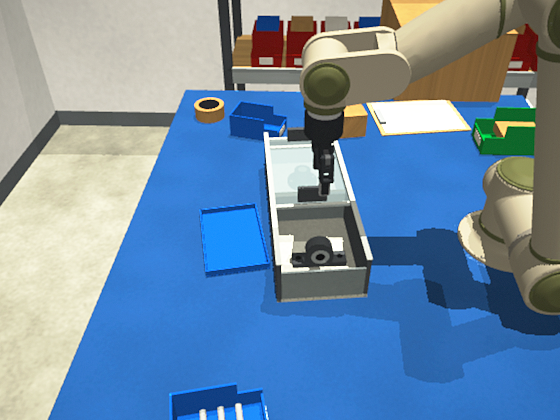

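The cover is open: handle at (157,210), past the bearing. The bearing is at (280,176), against a prediction of (279,179). I'll refine with a zoom.

```bash
python3 - <<'E'
import cv2
a=cv2.imread('pics/w2.png')
z=cv2.resize(a[110:240,220:340],None,fx=4.6,fy=4.6,interpolation=cv2.INTER_CUBIC)
cv2.imwrite('pics/z4.png',cv2.convertScaleAbs(z,alpha=1.8,beta=20))
E
```

```text
(no output)
```

View pics/z4.png

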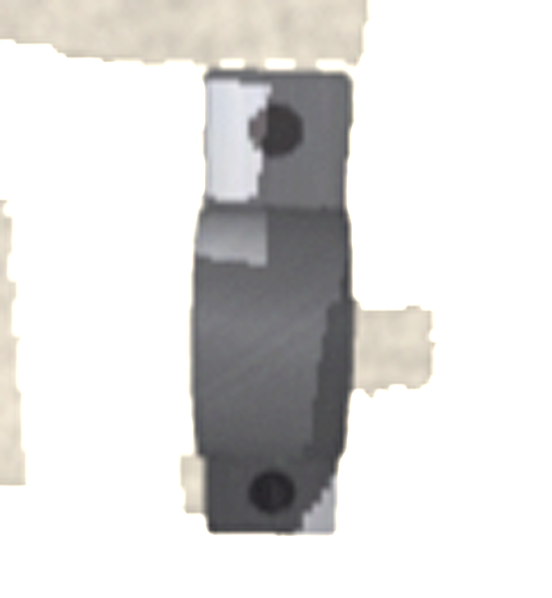

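```bash
python3 - <<'E'
from h import *
np.set_printoptions(precision=4,suppress=True)
c=cam('wrist')
f=lambda u,v,z=.025:back(c,(220+u/4.6,110+v/4.6),z)
P=[f(205,80),f(350,76),f(335,532),f(207,532)]
print(*P,np.mean(P,0)); d=P[3]+P[2]-P[0]-P[1];print(np.linalg.norm(d)/2,np.degrees(np.arctan2(d[1],d[0])))
h=[f(276,130),f(272,492)];d=h[1]-h[0];print(np.mean(h,0),np.degrees(np.arctan2(d[1],d[0])))
print(f(193,345,.06),f(352,345,.06))
E
```

```text
[0.4048 0.0783 0.025 ] [0.3995 0.1145 0.025 ] [0.5221 0.1268 0.025 ] [0.5264 0.0911 0.025 ] [0.4632 0.1027 0.025 ]
0.12272197564508895 5.877074522335427
[0.4636 0.1027 0.025 ] 6.055021094087732
[0.4645 0.0835 0.06  ] [0.4599 0.1216 0.06  ]
```

```bash
python3 -m jog '[[1,0.03,0.006,-0.0045,0.018],[1,0.07,0.006,-0.0045,0.018],[1,0.1,0.006,-0.0045,0.018],[1,0.13,0.006,-0.0045,0.018],[1,0.155,0.006,-0.0045,0.018],[1,0.175,0.006,-0.0045,0.018],[1,0.19,0.006,-0.0045,0.018],[1,0.199,0.006,-0.0045,0.018],[1,0.199,0.006,-0.0045,0.018],[1,0.199,0.006,-0.0045,0.018]]'
python3 -c "
from h import *
plan([.4633,.1029,.048],96.0)"
```

```text
time_s: 6.65
position: [0.4638, 0.1021, 0.0487]
tool_rot: [[0.001, -0.995, -0.102], [-0.0, -0.102, 0.995], [-1.0, -0.001, -0.0]]
ft_force: [-0.4, -0.6, 0.3]
grip_width: 0.0852
shift [0.0007 0.0004 0.0008] yaw -0.0022 q [ -1.9  29.1 101.6  -0.   49.2 -97.8] t 6.65
```

```bash
python3 -m jog '[[-1,0,0,0,0],[-1,0,0,0,0],[-1,0,0,0,0],[-1,0,0,0,0],[-1,0,0,0,0],[-1,0,0,0,0],[-1,0,0,0,0],[-1,0,0,0,0]]' 80
python3 -m jog '[[-1,-0.005,0,0,0],[-1,-0.015,0,0,0],[-1,-0.03,0,0,0],[-1,-0.03,0,0,0],[-1,-0.03,0,0,0]]' 80
```

```text
time_s: 7.45
position: [0.4636, 0.1026, 0.0489]
tool_rot: [[0.001, -0.995, -0.103], [-0.0, -0.103, 0.995], [-1.0, -0.001, -0.0]]
ft_force: [-0.4, 1.3, 5.6]
grip_width: 0.0371
time_s: 7.95
position: [0.4633, 0.1025, 0.0784]
tool_rot: [[0.0, -0.995, -0.103], [-0.0, -0.103, 0.995], [-1.0, -0.0, -0.0]]
ft_force: [-0.9, -0.4, -4.5]
grip_width: 0.0375
```

```bash
python3 -m jog '[[-1,-0.015,0,0,0],[-1,-0.04,0,0,0],[-1,-0.065,0,0,0],[-1,-0.09,0,0,0],[-1,-0.115,0,0,0],[-1,-0.135,0,0,0],[-1,-0.145,0,0,0],[-1,-0.15,0,0,0],[-1,-0.15,0,0,0],[-1,-0.15,0,0,0]]'
python3 -c "
from h import *
plan([.6746,.0268,.20],12.67)"
```

```text
time_s: 8.95
position: [0.463, 0.1025, 0.2272]
tool_rot: [[-0.002, -0.995, -0.103], [0.0, -0.103, 0.995], [-1.0, 0.002, 0.0]]
ft_force: [0.5, -0.7, -4.4]
grip_width: 0.0374
shift [ 0.0268 -0.2028 -0.0971] yaw 1.4528 q [ -1.9  15.2  87.6  -0.   77.4 -97.8] t 8.95
```

```bash
python3 -m jog '[[-1,0,-0.004,-0.002,0.03],[-1,0,-0.012,-0.006,0.09],[-1,0,-0.023,-0.011,0.17],[-1,0,-0.036,-0.017,0.26],[-1,0,-0.05,-0.024,0.36],[-1,0,-0.065,-0.031,0.47],[-1,0,-0.081,-0.039,0.58],[-1,0,-0.097,-0.046,0.69],[-1,0,-0.113,-0.054,0.81],[-1,0,-0.129,-0.062,0.92],[-1,0,-0.145,-0.069,1.03],[-1,0,-0.16,-0.076,1.14],[-1,0,-0.174,-0.083,1.24],[-1,0,-0.185,-0.089,1.33],[-1,0,-0.194,-0.093,1.39],[-1,0,-0.2,-0.096,1.43],[-1,0,-0.203,-0.097,1.453],[-1,0,-0.203,-0.097,1.453],[-1,0,-0.203,-0.097,1.453],[-1,0,-0.203,-0.097,1.453]]'
python3 - <<'E'
from h import *
import cv2
plan([.6746,.0268,.05],12.67)
for n in('wrist','side','top'):cv2.imwrite(f'pics/{n}3.png',env.get_image(n)[:,:,::-1])
c=cam('wrist');a=np.radians(12.67);X=np.array([np.cos(a),np.sin(a),0]);Y=np.array([-X[1],X[0],0])
for sx in(1,-1):
  for sy in(1,-1): print(proj(c,np.array([.6746,.0268,.02])+X*sx*.075+Y*sy*.115))
E
```

```text
time_s: 10.95
position: [0.675, 0.0271, 0.2283]
tool_rot: [[-0.0, -0.22, 0.976], [0.0, 0.976, 0.22], [-1.0, 0.0, -0.0]]
ft_force: [0.2, -0.1, -4.2]
grip_width: 0.0368
shift [ 0.1783 -0.0002 -0.0005] yaw 0.0004 q [ -7.7  35.6  53.2  -0.   91.3 -20.4] t 10.95
[353.45583805  80.16567407]
[339.8034257 271.2338259]
[211.84285543  80.276708  ]
[225.64582893 271.31778811]
```

View pics/wrist3.png

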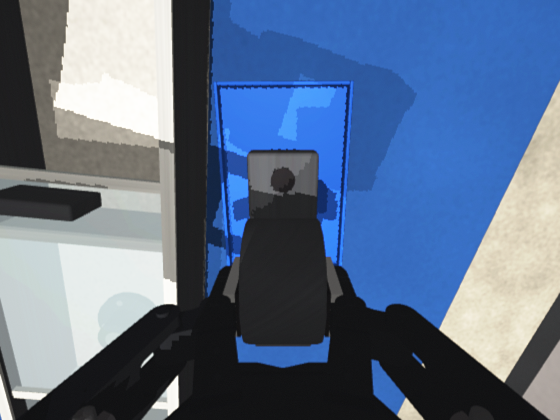

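View pics/side3.png

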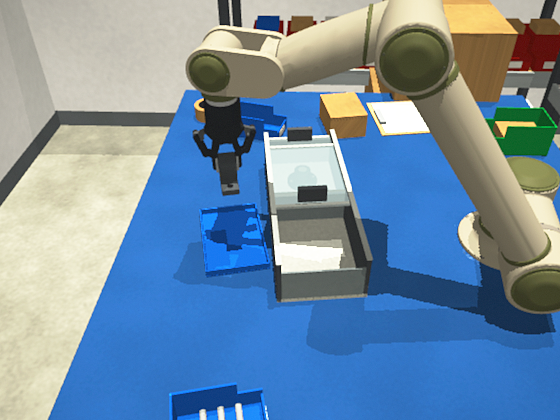

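The far corners of the tray are at (217,83) and (352,83), close to the prediction, and the bearing is level and aligned above it. I'll shift it 8 mm further from the case wall and lower it.

```bash
python3 -m jog '[[-1,0.01,0,0.008,0],[-1,0.03,0,0.008,0],[-1,0.055,0,0.008,0],[-1,0.08,0,0.008,0],[-1,0.105,0,0.008,0],[-1,0.13,0,0.008,0],[-1,0.15,0,0.008,0],[-1,0.165,0,0.008,0],[-1,0.174,0,0.008,0],[-1,0.179,0,0.008,0],[-1,0.18,0,0.008,0],[-1,0.18,0,0.008,0],[-1,0.18,0,0.008,0],[-1,0.18,0,0.008,0]]'
```

```text
time_s: 12.5
position: [0.6834, 0.0287, 0.049]
tool_rot: [[0.001, -0.219, 0.976], [-0.0, 0.976, 0.219], [-1.0, -0.0, 0.001]]
ft_force: [0.2, 0.2, -4.1]
grip_width: 0.0375
```

```bash
python3 -m jog '[[-1,0.001,0,0,0],[-1,0.002,0,0,0],[-1,0.003,0,0,0],[-1,0.004,0,0,0],[-1,0.0045,0,0,0],[-1,0.0045,0,0,0]]'
```

```text
time_s: 13.1
position: [0.683, 0.0287, 0.0437]
tool_rot: [[-0.0, -0.219, 0.976], [0.0, 0.976, 0.219], [-1.0, 0.0, -0.0]]
ft_force: [0.4, 0.1, -4.0]
grip_width: 0.037
```

```bash
python3 -m jog '[[-1,0.0005,0,0,0],[-1,0.001,0,0,0],[-1,0.001,0,0,0]]'; python3 -m jog '[[-1,0.0005,0,0,0],[-1,0.0005,0,0,0]]'
```

```text
time_s: 13.4
position: [0.6831, 0.0287, 0.043]
tool_rot: [[0.0, -0.219, 0.976], [-0.0, 0.976, 0.219], [-1.0, -0.0, 0.0]]
ft_force: [0.9, 1.0, -2.3]
grip_width: 0.037
time_s: 13.6
position: [0.6831, 0.0288, 0.043]
tool_rot: [[0.0, -0.219, 0.976], [-0.0, 0.976, 0.219], [-1.0, -0.0, 0.0]]
ft_force: [-1.0, 0.2, 2.4]
grip_width: 0.0375
```

The force went from -4.1 N to +2.4 N, so the bearing is on the tray floor. I'll release and rise.

```bash
python3 -m jog '[[-0.1,0,0,0,0],[-0.1,0,0,0,0],[0.3,0,0,0,0],[0.6,0,0,0,0],[0.6,0,0,0,0],[0.6,0,0,0,0]]' 20
python3 -m jog '[[0.6,-0.01,0,0,0],[0.6,-0.03,0,0,0],[0.6,-0.06,0,0,0],[0.6,-0.1,0,0,0],[0.6,-0.14,0,0,0],[0.6,-0.18,0,0,0],[0.6,-0.2,0,0,0],[0.6,-0.2,-0.04,-0.03,0],[0.6,-0.2,-0.08,-0.08,0],[0.6,-0.2,-0.12,-0.13,0],[0.6,-0.2,-0.15,-0.18,0],[0.6,-0.2,-0.15,-0.22,0],[0.6,-0.2,-0.15,-0.22,0],[0.6,-0.2,-0.15,-0.22,0],[0.6,-0.2,-0.15,-0.22,0]]'
python3 - <<'E'
from h import *
import cv2
for n in('top','side'):cv2.imwrite(f'pics/{n}4.png',env.get_image(n)[:,:,::-1])
a=cv2.imread('pics/top4.png');cv2.imwrite('pics/z5.png',cv2.resize(a[100:320,150:460],None,fx=2.5,fy=2.5))
E
```

```text
time_s: 14.2
position: [0.6831, 0.0287, 0.0423]
tool_rot: [[0.0, -0.219, 0.976], [-0.0, 0.976, 0.219], [-1.0, -0.0, 0.0]]
ft_force: [-0.5, 0.1, -0.0]
grip_width: 0.0686
time_s: 15.7
position: [0.5014, -0.166, 0.2433]
tool_rot: [[0.001, -0.218, 0.976], [-0.001, 0.976, 0.218], [-1.0, -0.001, 0.001]]
ft_force: [-0.0, 0.0, 0.0]
grip_width: 0.0684
```

View pics/z5.png

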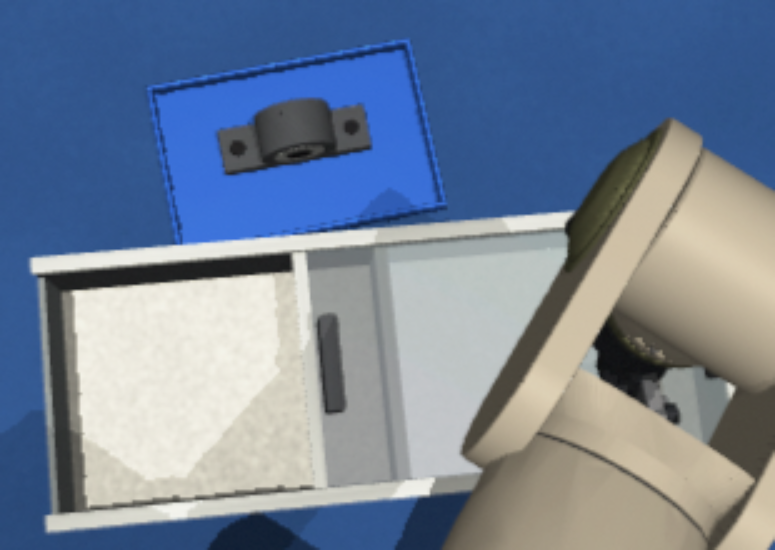

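View pics/side4.png

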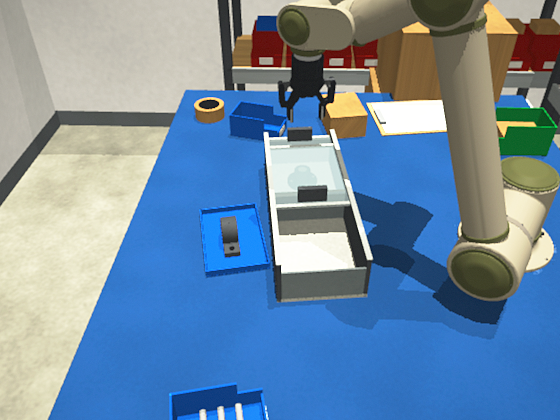

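The zoomed top view shows the bearing upright on its base inside the tray at (295,135), clear of all four walls. The case compartment is empty and the robot is clear of everything. I'm handing in.

```bash
python3 -c "
from rig import env
print(env.close_job())"
```

```text
the job is handed in; nothing more can be done
None
```

The bearing is out of the case and standing on its base in the picking tray, and the job is handed in at about 16 s of the 51 s allowed.

- **Cover:** The bearing was in the left compartment. I gripped the left cover's handle and slid the cover about 191 mm over the right side.
- **Grasp and move:** I took the bearing by its housing with an 80 N grip, lifted it over the wall and turned it to lie along the tray's y. The fingers read 37 mm apart on the 38 mm housing.
- **Placing:** I lowered it until the wrist force went from -4.1 to +2.4 N, which shows it reached the tray floor, then released and backed away.

The last top and side pictures show the bearing upright inside the tray, clear of its walls. The compartment is empty and open, and the arm is touching nothing (wrist force 0 N). No check failed. Position estimates from the top and wrist cameras agreed to within about 1 mm for the bearing, and the tray corners matched to a few pixels.

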